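Draw out the spring arm of a strip tension frame and hold it at the 50 mm mark

ROBOT

A 7-joint arm with a two-finger parallel gripper is mounted at the origin on the work surface. World frame = base frame: x ahead of the robot, y to its left, z up, the work surface at z = 0. Lengths are in m, angles in rad, forces in N, time in s.
With the tool pointing down it reaches from about 0.35 to 0.9 m from the base axis. Payload 8.1 kg.
Tool frame: the origin (TCP) lies between the finger pads; the fingertips stand ahead of it and the grasp point (between the pads) is the TCP (arm.nose_length is the z of the fingertips in the tool frame, in m); z points along the fingers, y is the line along which they close (so a half turn about z gives the same grasp; the last joint's range is limited). The gripper opens to 92 mm and grips with 3 to 60 N. Pads are 19 mm wide; open, the fingers measure 130 mm over their backs; the gripper's body (75 mm by 190 mm) begins 47 mm behind the grasp point.
Start: joints at [1.022, 0.434, 0.025, 1.573, -0.012, 1.134, -0.075], TCP at [0.269, -0.564, 0.246] pointing down, gripper open.
Joint ranges: [-2.62, 2.62], [-0.44, 2.09], [-1.27, 1.32], [0.08, 2.57], [-1.32, 4.46], [0.12, 2], [-2.74, 2.74]. Speed limits (rad/s): [2.22, 2.22, 3.01, 3.01, 3.14, 3.14, 3.14].

INTERFACE

Orientations are given as a rotation vector (axis times angle).
In Python, from cell import sensors, optics, arm gives the robot as it stands.
- The arm moves only by the tool arm_command, never from a script. Its argument "deltas" is one flat list of numbers, 7 for each row, row after row: the turn, a rotation vector about the world's x, y, z as a fraction of full scale, then the shift along the world's x, y, z as a fraction of full scale, then the finger opening in mm, from 0 to 91.8. In form: [wx, wy, wz, dx, dy, dz, fingers, wx, wy, wz, dx, dy, dz, fingers, ...]. A call has 1 to 20 rows; each row is the pose to reach, as a shift and turn from the pose commanded when the call began; what a row does not reach only later rows make up. Full scale, the value 1, is 1 m for a shift and 90 degrees for a turn. A row lasts 1/10 s, in which the tool goes at most 50 mm and 8.59 degrees, less where a joint would pass 70% of its speed; a pose out of reach is approached as far as the arm can. A call with a number of a shift or a turn outside -1 to 1 is refused whole. A call with a gripper value outside its range is refused whole. The fingers move at their own pace and stop on an object; "force" is the grip in N (left out, the last holds). Time passes only in rows, so rows that repeat a pose let the fingers close. It gives the time, the measured TCP pose, the force, the opening and the grip force at its end, in the units of the state.
- sensors.observe(): the state, without advancing time (a new reading comes with each control period).
- optics.get_image(name): name is "scene" or "top" or "wrist"; returns the picture (420x560x3 uint8, blue, green, red); there is no depth.
- optics.calibration(name): a dict with "camera_matrix" (3x3 intrinsics, pixels), "D" ([k1, k2, p1, p2, k3] as OpenCV has them; the pictures are not rectified), "rvec" (rotation vector, rad) and "tvec" (3), from world to camera coordinates, as OpenCV has them. Camera axes: x right, y down, z forward; pixel columns grow to the right and rows downward; lengths in m; the calibration is good to about 2 mm. A picture is of the moment at which its call begins: read the wrist's pose just before it. calibration takes no time and is no camera call; for the wrist camera it gives the pose at the moment of the call.
- arm.sign_off(): hands the job in; it is judged then, once.
The state is a dict: "clock": time; "joints": joint angles; "dq": joint speeds; "joint_efforts": joint torques, N m; "position": TCP position; "ee_rot": TCP orientation; "force": force on the tool from outside, world axes, zero at the start; "ft_torque": the same for the moment, N m; "width": opening from 0.0 (shut) to 1.0 (fully open); "gripper_force": force on a finger pad.
Only numpy, scipy, OpenCV 4.12 (cv2) and the standard library are available. Lean on these libraries where they do the work, as an engineer would, in place of code of your own. Each camera call takes 0.05 s, during which the arm holds its last target. There are 200 camera calls.

TASK

Ready the strip tension frame so that I can clamp a test strip in it: press the lock button on top of the sleeve to free the spring arm, then draw the arm out until the 50 mm line of its scale stands at the mouth of the sleeve. Hold it there steadily and finish while still holding it, because the spring pulls the arm back in as soon as it is let go. Leave the screwdriver, the weight and the jar beside the frame where they are.

Things in the scene. Friction and masses are not known exactly. Their poses are not given: they have to be found in the camera images.
- frame: The strip tension frame, fixed to the bench: light-grey cast base 110 x 460 mm, top 22 mm above the bench; at its -y end the aluminium sleeve with the spring arm, at y = +160 mm a fixed strip clamp 32 x 36 mm, 113 mm high. Origin on the bench, on the centre line; z up, y along the arm in the direction in which it draws out, x across.
- sleeve_mouth (a point): The reading edge: middle of the upper edge of the sleeve's mouth, out of which the arm slides; 78.5 mm above the bench, at frame x = 0, y = -50 mm. The sleeve is 42 mm wide and reaches 150 mm back towards -y; the arm's top lies 6.5 mm below the sleeve's top. Axes as the frame's.
- lock_top (a point): The middle of the top of the lock button, a round black button of 23 mm diameter in a steel collar of 29 mm on the sleeve's roof, 35 mm behind the mouth; its top is 98.5 mm above the bench when out. Press it straight down.
- lock (a joint): How far the lock button is pressed, in m: 0 out, 0.007 fully down (about 1.3 N to start, 3.6 N at the bottom; springs back). The arm is freed once it is more than 0.004 down. After the arm has come free the button stays about 0.004 down, resting on the arm.
- scale_reading (a joint): Scale reading at the sleeve's mouth = how far the arm is out, in m: 0 home and locked (its start, under 1 mm of play), 0.050 at the 50 mm mark, 0.075 at the end stop. Pressing the lock lets a spring kick the arm about 9 mm out. Drawn further, it pulls back with 110 N/m (about 4 N at 50 mm). Scale lines every 5 mm, longer every 10 mm, the one across the full width is 50 mm; no figures.
- draw_arm: The arm with its clamp jaw, to be held. Origin at the jaw's middle, 78 mm above the bench, 24 mm ahead of the sleeve's mouth when home; moves with the arm; y = draw direction, x across, z up. Jaw: steel block 32 mm wide (x), 36 mm long (y), 28 mm below to 16 mm above the origin, sides free for fingers; on it a fixed knurled head, 24 mm diameter, up to 35 mm above. Flat arm behind: 26 x 14 mm.
- screwdriver: A bystander: black-handled screwdriver lying on the bench beside the frame, on the robot's side; origin under its middle.
- weight_mid (a point): A bystander: steel laboratory weight with a knob, 38 mm in diameter, 60 mm high, standing on the bench on the far side of the frame; the point is half-way up.
- jar_mid (a point): A bystander: closed white jar with a black cap, 56 mm in diameter, 75 mm high, standing on the bench on the far side of the frame; the point is half-way up.

How it is judged:
On the way, in this order (a step that is already met when the one before it is completed fails the run):
1. the lock button is pressed and the arm comes free (value of joint lock above 0.003 m and value of joint scale_reading above 0.005 m), for 0.1 s.
2. the arm is drawn out to the 50 mm mark by the fingers (value of joint scale_reading between 0.047 and 0.053 m and contact force between the fingers and draw_arm above 1.5 N), for 0.3 s.
At the end, for the whole second after the job is handed in: The fingers still hold the arm (more than 1.5 N between them), drawn out to 50 mm within 3 mm and still (under 5 mm/s); screwdriver, weight and jar are within 15 mm of where they were (all of step 2 and velocity of joint scale_reading between -0.005 and 0.005 m/s and distance of each of screwdriver, weight_mid, jar_mid from where it was at the start of the episode below 0.015 m); the arm keeps its last pose, push and grip.
It fails at once if a bystander is knocked away (distance of any of screwdriver, weight_mid, jar_mid from where it was at the start of the episode above 0.015 m).
It also fails if it takes over 38 s, if anything falls off the work surface, if the arm or the gripper's body presses on something with over 40 N, if the wrist force passes 120 N, or if a joint passes its speed limit or range.

## Working session

There is one attempt and no reset: what is moved stays moved. The work goes in short steps, Python scripts to look and compute and a tool call to move; the robot and the scene stay as the last step left them, time stands still between calls to the robot, and variables do not carry over. Pictures are saved under pics/ and viewed, at most 10 in all, crops included, and the job is handed in when it is done.

Besides the shell and the picture viewer there is one more tool, called in YAML: its name, and indented under it one key for each argument. arm_command: Moves the arm, as the interface text tells. Its arguments: {"type":"object","properties":{"deltas":{"type":"array","items":{"type":"number"}},"force":{"type":"number"}},"required":["deltas"]}

```bash
mkdir -p pics; python3 - <<'E'
from cell import sensors, optics, arm
import cv2
for n in("scene","top"):
    cv2.imwrite(f"pics/{n}0.png",optics.get_image(n))
s=sensors.observe();print(s);print(arm.nose_length)
for n in("scene","top","wrist"):print(n,optics.calibration(n))
E
```

```text
{'clock': 0.1, 'joints': array([ 1.02240038,  0.43514274,  0.02494976,  1.57398309, -0.01159004,
        1.13400767, -0.07511776]), 'dq': array([ 0.00138458, -0.00389415, -0.00084106, -0.00094007, -0.00117723,
       -0.00026318,  0.00036801]), 'joint_efforts': array([ 3.15703510e-03, -6.69131112e+01,  9.88048576e-01, -3.15149581e+01,
       -6.05337135e-02,  3.73395940e-02,  3.48392155e-05]), 'position': array([ 0.26926671, -0.56355157,  0.24503862]), 'ee_rot': array([-3.06259839e+00, -6.94083340e-01,  6.75649566e-04]), 'force': array([ 0.33475593, -0.35113344, -0.3322292 ]), 'ft_torque': array([-0.03410419,  0.02815365, -0.06376905]), 'gripper_force': 0.0, 'width': 0.996146542138429}
0.019
scene {'camera_matrix': array([[450.07384884,   0.        , 278.34686334],
       [  0.        , 450.07384884, 206.53883029],
       [  0.        ,   0.        ,   1.        ]]), 'D': array([-0.02110531,  0.        ,  0.        ,  0.        ,  0.        ]), 'rvec': array([ 2.17560801,  0.81766335, -0.35149437]), 'tvec': array([-0.53022529, -0.14543113,  1.1087301 ])}
top {'camera_matrix': array([[541.11205584,   0.        , 273.67870688],
       [  0.        , 541.11205584, 214.16206678],
       [  0.        ,   0.        ,   1.        ]]), 'D': array([-0.11022581,  0.        ,  0.        ,  0.        ,  0.        ]), 'rvec': array([ 2.16423414, -2.15090277,  0.1051029 ]), 'tvec': array([0.07151475, 0.62540378, 0.91978465])}
wrist {'camera_matrix': array([[312.75713195,   0.        , 282.29622024],
       [  0.        , 312.75713195, 212.73330353],
       [  0.        ,   0.        ,   1.        ]]), 'D': array([-0.04415447,  0.        ,  0.        ,  0.        ,  0.        ]), 'rvec': array([-2.42982641,  1.532683  ,  0.23953845]), 'tvec': array([-0.62451735, -0.03696803,  0.39098849])}
```

View pics/top0.png

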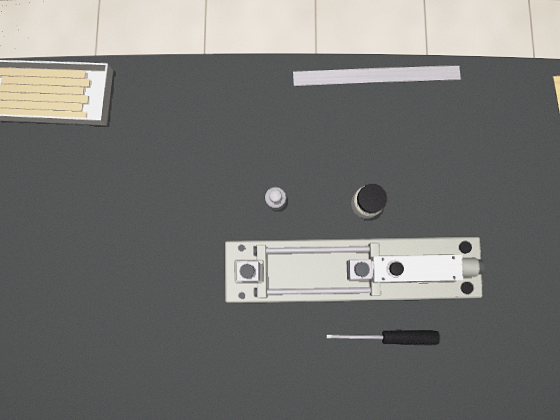

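View pics/scene0.png

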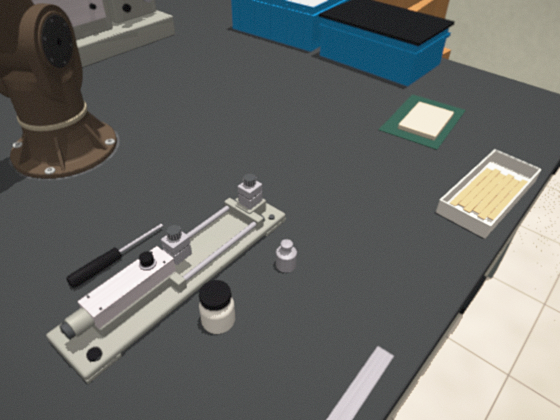

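The top view shows the button at (397,268), jaw head at (362,269), fixed clamp head at (247,271), weight at (276,197), jar at (370,200) and screwdriver along row 337. The scene view agrees with this layout.

```bash
cat > h.py <<'E'
from cell import sensors, optics, arm
import cv2, numpy as np
from scipy.spatial.transform import Rotation as R
def ray(c,uv,z):
    K,D=c["camera_matrix"],c["D"]
    n=cv2.undistortPoints(np.array([[uv]],float),K,D)[0,0]
    M=cv2.Rodrigues(c["rvec"])[0]; o=-M.T@c["tvec"]; d=M.T@np.array([*n,1])
    return o+d*(z-o[2])/d[2]
E
python3 - <<'E'
from h import *
c=optics.calibration("top")
for n,uv,z in[("btn",(397,268),.0985),("head",(362,269),.113),("fix",(247,271),.113),("weight",(276,195),.06),("jar",(371,198),.075),("sd",(440,337),.012),("sd2",(327,337),.005),("sd3",(383,337),.012)]:print(n,ray(c,uv,z).round(4))
c=optics.calibration("scene")
for n,uv,z in[("btn",(147,259),.0985),("head",(174,232),.113),("fix",(250,180),.113)]:print(n,ray(c,uv,z).round(4))
s=sensors.observe();print(R.from_rotvec(s["ee_rot"]).as_matrix().round(3))
cw=optics.calibration("wrist");M=cv2.Rodrigues(cw["rvec"])[0];print(-M.T@cw["tvec"]-s["position"])
E
```

```text
btn [ 0.5304 -0.1279  0.0985]
head [ 0.5285 -0.0682  0.113 ]
fix [0.5242 0.1165 0.113 ]
weight [0.6555 0.0712 0.06  ]
jar [ 0.649  -0.0904  0.075 ]
sd [ 0.4085 -0.2228  0.012 ]
sd2 [ 0.4081 -0.021   0.005 ]
sd3 [ 0.409  -0.1201  0.012 ]
btn [ 0.5374 -0.1294  0.0985]
head [ 0.535  -0.0704  0.113 ]
fix [0.5333 0.1115 0.113 ]
[[ 0.902  0.431 -0.001]
 [ 0.431 -0.902  0.001]
 [-0.    -0.001 -1.   ]]
[0.07484546 0.03504913 0.13775706]
```

arm_command:
  deltas: [0, 0, 0.729, 0.264, 0.435, -0.045, 0, 0, 0, 0.729, 0.264, 0.435, -0.045, 0, 0, 0, 0.729, 0.264, 0.435, -0.045, 0, 0, 0, 0.729, 0.264, 0.435, -0.045, 0, 0, 0, 0.729, 0.264, 0.435, -0.045, 0, 0, 0, 0.729, 0.264, 0.435, -0.045, 0, 0, 0, 0.729, 0.264, 0.435, -0.045, 0, 0, 0, 0.729, 0.264, 0.435, -0.045, 0, 0, 0, 0.729, 0.264, 0.435, -0.045, 0, 0, 0, 0.729, 0.264, 0.435, -0.045, 0, 0, 0, 0.729, 0.264, 0.435, -0.045, 0, 0, 0, 0.729, 0.264, 0.435, -0.045, 0, 0, 0, 0.729, 0.264, 0.435, -0.045, 0, 0, 0, 0.729, 0.264, 0.435, -0.045, 0, 0, 0, 0.729, 0.264, 0.435, -0.045, 0, 0, 0, 0.729, 0.264, 0.435, -0.045, 0]

```text
clock: 1.7
position: [0.533, -0.1302, 0.2009]
ee_rot: [2.201, 2.241, -0.0]
force: [0.9, 0.2, -0.2]
width: 0.001
gripper_force: 0.0
```

```bash
python3 - <<'E'
from h import *
s=sensors.observe();c=optics.calibration("wrist");im=optics.get_image("wrist")
cv2.imwrite("pics/w1.png",im);np.savez("w1.npz",**c)
print(s["clock"],s["position"],R.from_rotvec(s["ee_rot"]).as_matrix().round(3),s["joints"].round(2),s["width"])
E
```

```text
1.7 [ 0.53302639 -0.13019923  0.2008542 ] [[-0.018  1.     0.   ]
 [ 1.     0.018 -0.   ]
 [-0.    -0.    -1.   ]] [ 0.43  0.39 -0.38  1.79  0.17  0.99 -0.  ] 0.0014755961827646945
```

View pics/w1.png

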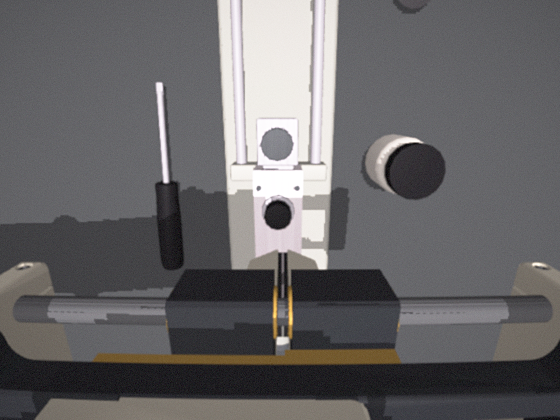

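The wrist view shows the button at about (278,213), the jaw head at (277,144), and the rods running parallel to the image columns, so the yaw is fine.

```bash
python3 - <<'E'
from h import *
c=np.load("w1.npz")
for n,uv,z in[("btn",(278,213),.0985),("head",(277,144),.113),("flangeL",(232,172),.06),("flangeR",(326,172),.06),("mouth",(278,168),.0785)]:print(n,ray(c,uv,z).round(4))
E
```

```text
btn [ 0.5299 -0.1246  0.0985]
head [ 0.5287 -0.0687  0.113 ]
flangeL [ 0.4877 -0.0989  0.06  ]
flangeR [ 0.5722 -0.0975  0.06  ]
mouth [ 0.5292 -0.0916  0.0785]
```

arm_command:
  deltas: [0, 0, 0, -0.003, 0.003, -0.04, 0, 0, 0, 0, -0.003, 0.003, -0.07, 0, 0, 0, 0, -0.003, 0.003, -0.076, 0, 0, 0, 0, -0.003, 0.003, -0.08, 0, 0, 0, 0, -0.003, 0.003, -0.083, 0, 0, 0, 0, -0.003, 0.003, -0.085, 0, 0, 0, 0, -0.003, 0.003, -0.087, 0, 0, 0, 0, -0.003, 0.003, -0.089, 0, 0, 0, 0, -0.003, 0.003, -0.089, 0, 0, 0, 0, -0.003, 0.003, -0.089, 0, 0, 0, 0, -0.003, 0.003, -0.089, 0]

```text
clock: 2.85
position: [0.5311, -0.126, 0.1121]
ee_rot: [2.198, 2.243, 0.001]
force: [1.2, -1.3, 2.6]
width: 0.006
gripper_force: 1.5
```

```bash
python3 - <<'E'
from h import *
s=sensors.observe()
a=optics.get_image("wrist");b=optics.get_image("top")
cv2.imwrite("pics/p1.png",np.vstack([a[100:340,100:460],cv2.resize(b[225:315,320:500],(360,180))]))
print(s["clock"],s["position"],s["force"])
E
```

```text
2.85 [ 0.53110605 -0.12602108  0.11213198] [ 1.15114288 -1.34334936  2.60827189]
```

View pics/p1.png

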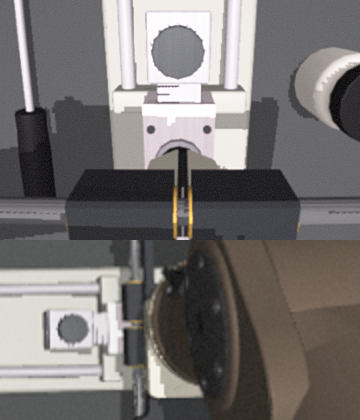

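The arm is free: it has moved out and two scale lines show behind the jaw. Next I lift, open, and go above the jaw.

arm_command:
  deltas: [0, 0, 0, 0, 0, 0.03, 0, 0, 0, 0, 0, 0, 0.058, 55, 0, 0, 0, -0.001, 0.03, 0.058, 55, 0, 0, 0, -0.001, 0.067, 0.058, 55, 0, 0, 0, -0.001, 0.067, 0.058, 55, 0, 0, 0, -0.001, 0.067, 0.058, 55, 0, 0, 0, -0.001, 0.067, 0.058, 55, 0, 0, 0, -0.001, 0.067, 0.058, 55]
  force: 25

```text
clock: 3.75
position: [0.5291, -0.0601, 0.1694]
ee_rot: [-2.201, -2.241, 0.002]
force: [-0.2, 0.0, -0.8]
width: 0.562
gripper_force: 0.0
```

```bash
python3 - <<'E'
from h import *
s=sensors.observe();c=optics.calibration("wrist");a=optics.get_image("wrist")
cv2.imwrite("pics/w2.png",a);np.savez("w2.npz",**c)
print(s["clock"],s["position"],s["force"],s["width"])
E
```

```text
3.75 [ 0.52908252 -0.06013423  0.16935861] [-0.23971275  0.01021366 -0.78252321] 0.5619452357485321
```

View pics/w2.png

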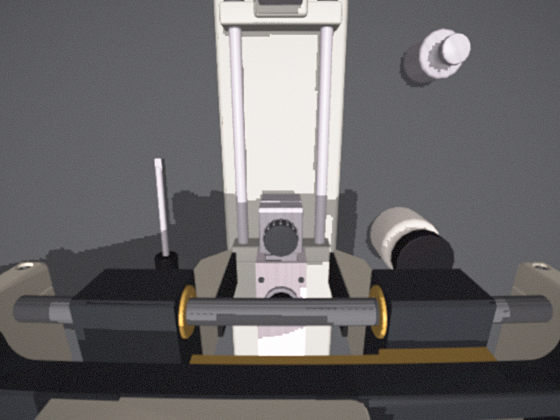

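Head centre is at about (281,237) and centred between the open fingers; the rods are at columns 240 and 322.

```bash
python3 - <<'E'
from h import *
c=np.load("w2.npz")
for uv,z in[((281,237),.113),((281,204),.094)]:print(ray(c,uv,z).round(4))
E
```

```text
[ 0.5285 -0.0567  0.113 ]
[ 0.5282 -0.0392  0.094 ]
```

arm_command:
  deltas: [0, 0, 0, 0, 0, -0.03, 55, 0, 0, 0, 0, 0, -0.055, 55, 0, 0, 0, 0, 0, -0.07, 55, 0, 0, 0, 0, 0, -0.08, 55, 0, 0, 0, 0, 0, -0.086, 55, 0, 0, 0, 0, 0, -0.086, 55, 0, 0, 0, 0, 0, -0.086, 55]

```text
clock: 4.5
position: [0.5299, -0.059, 0.0843]
ee_rot: [2.199, 2.243, 0.001]
force: [0.2, 0.5, -0.9]
width: 0.602
gripper_force: 0.0
```

arm_command:
  deltas: [0, 0, 0, 0, 0, 0, 20, 0, 0, 0, 0, 0, 0, 20, 0, 0, 0, 0, 0, 0, 20, 0, 0, 0, 0, 0, 0, 20, 0, 0, 0, 0, 0, 0, 20, 0, 0, 0, 0, 0, 0, 20]
  force: 30

```text
clock: 5.1
position: [0.5278, -0.0591, 0.0838]
ee_rot: [-2.198, -2.242, 0.004]
force: [-6.3, 0.9, 6.9]
width: 0.347
gripper_force: 30.0
```

arm_command:
  deltas: [0, 0, 0, 0, 0.003, 0, 20, 0, 0, 0, 0, 0.008, 0, 20, 0, 0, 0, 0, 0.013, 0, 20, 0, 0, 0, 0, 0.018, 0, 20, 0, 0, 0, 0, 0.023, 0, 20, 0, 0, 0, -0.001, 0.028, 0, 20, 0, 0, 0, -0.001, 0.033, 0, 20, 0, 0, 0, -0.001, 0.036, 0, 20, 0, 0, 0, -0.001, 0.038, 0, 20, 0, 0, 0, -0.001, 0.038, 0, 20, 0, 0, 0, -0.001, 0.038, 0, 20]

```text
clock: 6.2
position: [0.527, -0.0223, 0.0838]
ee_rot: [-2.2, -2.242, 0.005]
force: [-5.6, -3.6, 4.9]
width: 0.342
gripper_force: 30.0
```

```bash
python3 - <<'E'
from h import *
s=sensors.observe();c=optics.calibration("wrist");a=optics.get_image("wrist");b=optics.get_image("scene")
cv2.imwrite("pics/w3.png",np.hstack([cv2.resize(a[190:400,200:365],None,fx=2.4,fy=2.4),cv2.resize(b[200:326,90:216],None,fx=3,fy=4)]));cv2.imwrite("pics/s3.png",b);np.savez("w3.npz",**c)
cv2.imwrite("pics/w3full.png",a)
print(s["clock"],s["position"],s["force"],s["width"],s["gripper_force"])
E
```

```text
6.2 [ 0.52702328 -0.02226495  0.08379336] [-5.5500286  -3.62185781  4.91910083] 0.3418926913896664 29.96870532631874
```

View pics/w3.png

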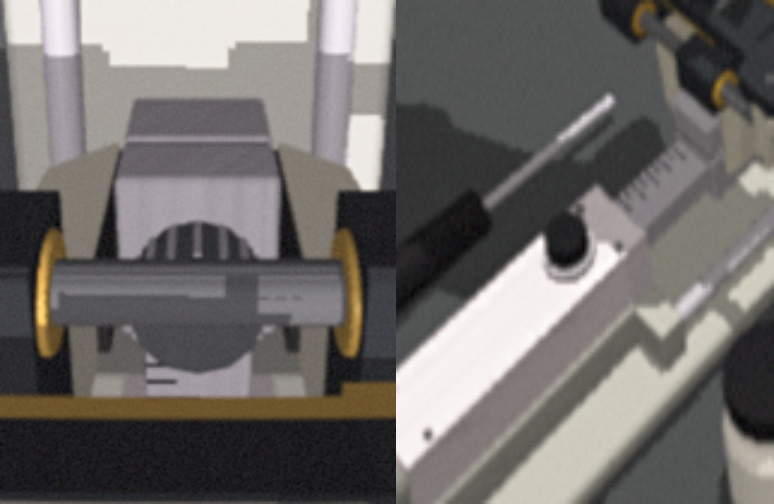

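```bash
python3 - <<'E'
from h import *
b=optics.get_image("scene");t=optics.get_image("top")
A=cv2.resize(b[225:275,135:201],None,fx=10,fy=10,interpolation=cv2.INTER_CUBIC)
cv2.imwrite("pics/s4.png",A)
cv2.imwrite("pics/t4.png",cv2.resize(t[235:305,320:420],None,fx=8,fy=8,interpolation=cv2.INTER_CUBIC))
E
```

```text
(no output)
```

View pics/s4.png

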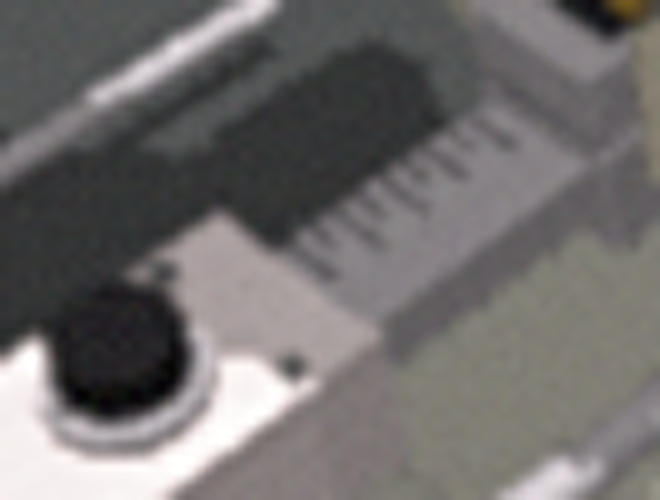

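View pics/t4.png

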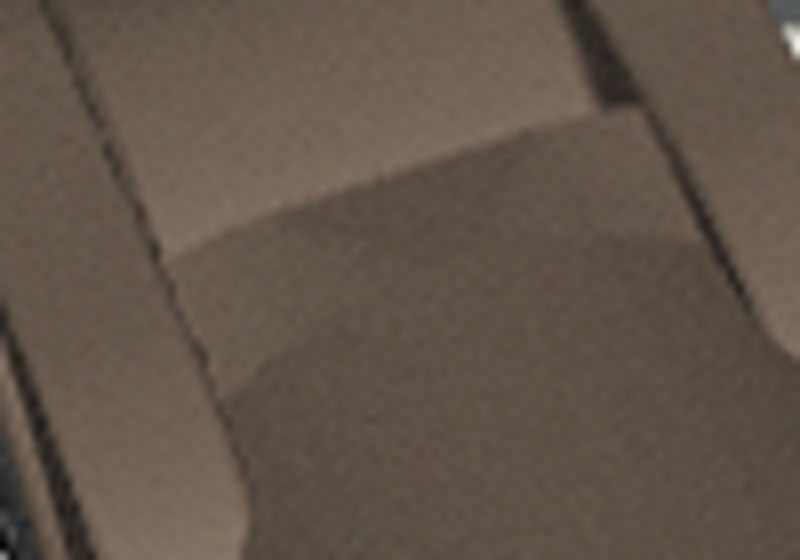

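The scene crop shows the scale clearly: mouth corners at crop (220,210) and (380,335), with the lines nearest the jaw at about (500,130) and nearest the mouth at about (320,260). The top view is blocked by the arm. I'll compare a projected scale with these.

```bash
python3 - <<'E'
from h import *
c=optics.calibration("scene");K,D,r,t=[c[k] for k in("camera_matrix","D","rvec","tvec")]
m=np.array([.5292,-.0925]);u=np.array([-.018,1]);v=np.array([1,.018])
def P(x,y,z):
    p=np.r_[m+x*v+y*u,z]; q=cv2.projectPoints(p[None],r,t,K,D)[0].ravel(); return (q-[135,225])*10+4.5
cor=np.array([P(-.021,0,.0785),P(.021,0,.0785)])
off=np.mean(np.array([[220,210],[380,335]])-cor,0);print(cor.round(),off.round())
b=cv2.imread("pics/s4.png")
for s in range(0,50,5): print(s,(P(-.013,s/1e3,.072)+off).round(),(P(0,s/1e3,.072)+off).round())
for s in range(40,60,2): print("jaw rear z.072",s,(P(.013,s/1e3,.072)+off).round())
E
```

```text
[[217. 215.]
 [380. 337.]] [ 1. -4.]
0 [255. 261.] [305. 298.]
5 [279. 244.] [328. 281.]
10 [302. 228.] [351. 265.]
15 [325. 211.] [374. 248.]
20 [347. 195.] [397. 231.]
25 [370. 179.] [420. 215.]
30 [393. 163.] [442. 199.]
35 [415. 147.] [465. 183.]
40 [437. 132.] [487. 167.]
45 [459. 116.] [509. 151.]
jaw rear z.072 40 [538. 203.]
jaw rear z.072 42 [546. 196.]
jaw rear z.072 44 [555. 190.]
jaw rear z.072 46 [564. 183.]
jaw rear z.072 48 [573. 177.]
jaw rear z.072 50 [581. 170.]
jaw rear z.072 52 [590. 164.]
jaw rear z.072 54 [599. 158.]
jaw rear z.072 56 [607. 151.]
jaw rear z.072 58 [616. 145.]
```

```bash
cat > prof.py <<'E'
from h import *
from scipy.ndimage import map_coordinates
c=optics.calibration("scene");K,D,r,t=[c[k] for k in("camera_matrix","D","rvec","tvec")]
m=np.array([.5292,-.0925]);u=np.array([-.018,1]);v=np.array([1,.018])
b=np.mean([cv2.cvtColor(optics.get_image("scene"),cv2.COLOR_BGR2GRAY) for _ in range(4)],0)
ys=np.arange(-.002,.0601,.001)
for xs in(np.arange(-.011,-.0069,.001),np.arange(-.006,-.0029,.001),np.arange(.003,.0091,.001)):
    g=0
    for x in xs:
        p=np.array([np.r_[m+x*v+y*u,.072] for y in ys]);q=cv2.projectPoints(p,r,t,K,D)[0][:,0]+[.1,-.4]
        g=g+map_coordinates(b,[q[:,1],q[:,0]],order=1)/len(xs)
    print(xs[0].round(3),[f"{int(round(y*1e3))}:{k:.0f}" for y,k in zip(ys,g)])
s=sensors.observe();print(s["clock"],s["position"],s["dq"].round(4))
E
python3 prof.py | tr -d "',"
```

```text
-0.011 [-2:162 -1:162 0:162 1:159 2:150 3:137 4:122 5:108 6:99 7:103 8:114 9:117 10:108 11:101 12:106 13:115 14:115 15:107 16:102 17:105 18:112 19:115 20:106 21:100 22:105 23:116 24:119 25:111 26:101 27:100 28:110 29:114 30:108 31:100 32:101 33:108 34:111 35:107 36:103 37:107 38:115 39:117 40:113 41:107 42:109 43:114 44:117 45:111 46:107 47:109 48:117 49:123 50:124 51:119 52:110 53:101 54:93 55:88 56:89 57:93 58:98 59:102 60:103]
-0.006 [-2:163 -1:163 0:164 1:162 2:156 3:144 4:128 5:112 6:104 7:108 8:117 9:123 10:124 11:124 12:128 13:129 14:125 15:114 16:107 17:111 18:119 19:121 20:118 21:119 22:124 23:127 24:124 25:114 26:106 27:110 28:118 29:121 30:118 31:119 32:123 33:125 34:119 35:108 36:102 37:107 38:118 39:124 40:124 41:123 42:123 43:124 44:121 45:113 46:107 47:110 48:119 49:127 50:127 51:121 52:111 53:102 54:95 55:92 56:93 57:97 58:101 59:102 60:102]
0.003 [-2:164 -1:165 0:165 1:162 2:154 3:142 4:134 5:130 6:130 7:131 8:131 9:131 10:131 11:131 12:131 13:131 14:131 15:131 16:130 17:131 18:131 19:131 20:131 21:131 22:131 23:131 24:131 25:130 26:130 27:131 28:132 29:131 30:131 31:131 32:131 33:132 34:132 35:131 36:131 37:131 38:132 39:132 40:131 41:131 42:132 43:132 44:132 45:132 46:132 47:132 48:132 49:132 50:129 51:122 52:113 53:105 54:99 55:95 56:95 57:98 58:100 59:101 60:101]
6.6 [ 0.52701658 -0.02223708  0.08379227] [ 0.0003 -0.0001 -0.0009 -0.0006 -0.0026 -0.001  -0.0014]
```

Long lines lie about 6.2 mm, 16.2 mm and so on ahead of the mouth, and the jaw's rear is at about 52.4 mm. The scale therefore reads about 46.4 mm, so I draw 3.6 mm more.

arm_command:
  deltas: [0, 0, 0, 0, 0.001, 0, 20, 0, 0, 0, 0, 0.002, 0, 20, 0, 0, 0, 0, 0.003, 0, 20, 0, 0, 0, 0, 0.0037, 0, 20, 0, 0, 0, 0, 0.0037, 0, 20, 0, 0, 0, 0, 0.0037, 0, 20, 0, 0, 0, 0, 0.0037, 0, 20, 0, 0, 0, 0, 0.0037, 0, 20, 0, 0, 0, 0, 0.0037, 0, 20]

```text
clock: 7.5
position: [0.527, -0.0191, 0.0838]
ee_rot: [-2.2, -2.242, 0.006]
force: [-4.4, -6.4, 6.1]
width: 0.346
gripper_force: 30.0
```

```bash
python3 prof.py | tr -d "',"
```

```text
-0.011 [-2:162 -1:162 0:162 1:158 2:143 3:121 4:104 5:102 6:111 7:117 8:112 9:103 10:101 11:107 12:113 13:111 14:105 15:108 16:115 17:117 18:110 19:101 20:101 21:107 22:112 23:108 24:104 25:106 26:113 27:115 28:111 29:104 30:106 31:115 32:117 33:109 34:101 35:102 36:110 37:114 38:109 39:103 40:104 41:112 42:113 43:107 44:101 45:103 46:111 47:114 48:109 49:103 50:105 51:115 52:123 53:125 54:122 55:114 56:106 57:99 58:93 59:91 60:94]
-0.006 [-2:163 -1:164 0:164 1:161 2:151 3:137 4:125 5:121 6:124 7:123 8:112 9:101 10:103 11:115 12:121 13:120 14:117 15:121 16:125 17:123 18:112 19:102 20:101 21:113 22:121 23:124 24:124 25:126 26:127 27:122 28:110 29:101 30:105 31:116 32:124 33:126 34:124 35:124 36:123 37:121 38:113 39:106 40:106 41:113 42:120 43:122 44:122 45:122 46:123 47:120 48:109 49:101 50:104 51:116 52:126 53:128 54:122 55:113 56:105 57:99 58:94 59:93 60:95]
0.003 [-2:164 -1:164 0:164 1:162 2:154 3:143 4:134 5:130 6:130 7:131 8:131 9:132 10:132 11:131 12:132 13:131 14:131 15:131 16:131 17:130 18:131 19:131 20:131 21:131 22:131 23:131 24:131 25:131 26:130 27:130 28:130 29:131 30:130 31:131 32:131 33:131 34:131 35:131 36:132 37:132 38:131 39:131 40:131 41:132 42:132 43:131 44:131 45:132 46:132 47:132 48:132 49:132 50:133 51:133 52:132 53:130 54:124 55:116 56:110 57:106 58:102 59:100 60:100]
7.7 [ 0.52693808 -0.01904301  0.08377143] [ 0.0007  0.0012 -0.0009  0.0003  0.0007  0.0008 -0.0012]
```

The zero line now stands about 49.5 mm out, held with a 30 N grip and steady.

```bash
python3 -c "
from cell import arm
print(arm.sign_off())"
```

```text
the job is handed in; nothing more can be done
None
```

I pressed the lock, drew the arm out to about 49.5 mm on the scale (within your 3 mm), and handed the job in with the gripper still holding it at 30 N; I kept clear of the screwdriver, weight and jar but took no final picture of them, and the sign-off gave no verdict.

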